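# Put the lids back on the storage dishes

## Task

The four storage dishes have been washed and dried: put each wooden lid on the dish it fits, right way up and fully down on the rim all round. Set the lids on rather than dropping them, leave the dishes standing where they are, and leave the mug and the pepper mill alone.

Things in the scene. Friction and masses are not known exactly. Their poses are not given: they have to be found in the camera images.
- dish_large_round: Empty open food-storage dish of blue ceramic, round, 116 mm across outside, mouth 106 mm, 70 mm high, walls 5 mm, loose, 0.3 to 0.6 kg. Origin at the centre of its underside, z up, so the rim is 70 mm above the origin. Its lid is lid_large_round.
- dish_small_round: Empty open food-storage dish of blue ceramic, round, 86 mm across outside, mouth 76 mm, 75 mm high, walls 5 mm, loose, 0.3 to 0.6 kg. Origin at the centre of its underside, z up, so the rim is 75 mm above the origin. Its lid is lid_small_round.
- dish_square: Empty open food-storage dish of blue ceramic, square with rounded corners, 100 x 100 mm outside, mouth 90 x 90 mm, sides along its x and y axes, 65 mm high, walls 5 mm, loose, 0.3 to 0.6 kg. Origin at the centre of its underside, z up, so the rim is 65 mm above the origin. Its lid is lid_square.
- dish_oblong: Empty open food-storage dish of blue ceramic, oblong with rounded corners, 134 mm long (along its x axis) and 92 mm wide (y) outside, mouth 124 x 82 mm, 55 mm high, walls 5 mm, loose, 0.3 to 0.6 kg. Origin at the centre of its underside, z up, so the rim is 55 mm above the origin. Its lid is lid_oblong.
- lid_large_round: Loose wooden lid of dish_large_round, about 0.1 kg, right way up: a disc 122 mm across, 10 mm thick; centred on top a round knob 28 mm in diameter, 26 mm high; below, a tapered grey plug 10 mm deep, clear of the mouth by 9 mm at its foot, 3.5 at its top. Origin: centre of the plug's underside, z up; flat top 20 mm, knob top 46 mm above it. Fully on, origin 60 mm above the dish's.
- lid_small_round: Loose wooden lid of dish_small_round, about 0.1 kg, right way up: a disc 92 mm across, 10 mm thick; centred on top a round knob 24 mm in diameter, 26 mm high; below, a tapered grey plug 10 mm deep, clear of the mouth by 9 mm at its foot, 3.5 at its top. Origin: centre of the plug's underside, z up; flat top 20 mm, knob top 46 mm above it. Fully on, origin 65 mm above the dish's.
- lid_square: Loose wooden lid of dish_square, about 0.1 kg, right way up: a square of 106 x 106 mm (along its x and y) with rounded corners, 10 mm thick; centred on top a square knob 26 x 26 mm, parallel to it, 26 mm high; below, a tapered grey plug 10 mm deep, clear of the mouth by 9 mm at its foot, 3.5 at its top. Origin: centre of the plug's underside, z up; flat top 20 mm, knob top 46 mm above it. Fully on, origin 55 mm above the dish's.
- lid_oblong: Loose wooden lid of dish_oblong, about 0.1 kg, right way up: an oblong of 140 mm (along its x axis) by 98 mm (y) with rounded corners, 10 mm thick; centred on top a bar handle 56 mm long (x) and 18 mm wide (y), 26 mm high; below, a tapered grey plug 10 mm deep, clear of the mouth by 9 mm at its foot, 3.5 at its top. Origin: centre of the plug's underside, z up; flat top 20 mm, knob top 46 mm above it. Fully on, origin 45 mm above the dish's.
- mug: White mug, 82 mm across and 92 mm high with a handle, standing on the worktop; to be left alone. Origin at the centre of its underside.
- pepper_mill: Dark wooden pepper mill, 56 mm across and 155 mm high, standing on the worktop; to be left alone. Origin at the centre of its underside.
There are look-alikes about, which are no part of the job. Leave any green look-alike of the lid_large_round alone.

How it is judged:
By the outcome, as a careful person would: the job done as asked, in the order asked, and still so for the second after the job is handed in, with the robot touching nothing.
It also fails if it takes over 104 s, if anything falls off the work surface, if the arm or the gripper's body presses on something with over 40 N, if the wrist force passes 120 N, or if a joint passes its speed limit or range.

## Robot

A 7-joint arm with a two-finger parallel gripper is mounted at the origin on the work surface. World frame = base frame: x ahead of the robot, y to its left, z up, the work surface at z = 0. Lengths are in mm, angles in degrees, forces in N, time in s.
With the tool pointing down it reaches from about 400 to 850 mm from the base axis. Payload 6.9 kg.
Tool frame: the origin (TCP) lies at the very end of the fingers, on their centre line; the grasp point (between the pads) lies 19 mm behind it; z points along the fingers, y is the line along which they close (so a half turn about z gives the same grasp; the last joint's range is limited). The gripper opens to 85 mm and grips with 20 to 120 N. Pads are 22 mm wide; open, the fingers measure 114 mm over their backs; the gripper's body (76 mm by 85 mm) begins 54 mm behind the grasp point. The pads swing forward as they close: fully open they stand 13 mm farther back than shut.
Start: joints at [-70.674, 29.078, -13.613, 85.955, 7.202, 65.827, -8.869], TCP at [143.601, 608.268, 231.275] pointing down, gripper open.
Joint ranges: [-176.47, 176.47], [-13.61, 117.27], [-81.72, 77.17], [0.22, 143.17], [-87.28, 267.28], [10, 112.55], [-165.47, 165.47]. Speed limits (degrees/s): [136.94, 136.94, 180, 180, 180, 180, 180].

## Interface

Orientations are given as [roll, pitch, yaw] about the fixed x, y, z axes, in that order (R = Rz(yaw) Ry(pitch) Rx(roll)).
In Python, from cell import env gives the robot as it stands.
- The arm moves only by the shell command python3 -m crank 'ROWS'. ROWS is a JSON object of lists of equal length, an entry for each row: "travel": the shift along the tool's x, y, z in mm, a list of three; "turn": the turn, a rotation vector about the tool's x, y, z in degrees, a list of three; "gripper": the finger opening in mm, from 0 to 85.4. A call has 1 to 10 rows; each row is the pose to reach, as a shift and turn from the pose commanded when the call began, along the tool's axes at that moment; what a row does not reach only later rows make up. A row lasts 1/12 s, in which the tool goes at most 41.7 mm and 7.16 degrees, less where a joint would pass 70% of its speed; a pose out of reach is approached as far as the arm can. A call with a gripper value outside its range is refused whole. The fingers move at their own pace and stop on an object; the grip force is fixed at half the most. Time passes only in rows, so rows that repeat a pose let the fingers close. It gives the time, the measured TCP pose, the force, the opening and the grip force at its end, in the units of the state.
- env.get_state(): the state, without advancing time (a new reading comes with each control period).
- env.capture(name): name is "scene" or "top" or "wrist"; returns a dict with "frame" (384x512x3 uint8, red, green, blue), "range_z" (384x512 float32, mm along the optical axis (not along the pixel's ray), 0 where there is no reading), "fx", "fy", "cx", "cy" (pixels), "R" (3x3) and "t" (3): a world point X has camera coordinates R X + t. Camera axes: x right, y down, z forward; pixel columns grow to the right and rows downward; lengths in mm; the calibration is good to about 2 mm. A picture is of the moment at which its call begins.
- env.close_job(): hands the job in; it is judged then, once.
The state is a dict: "clock": time; "joint_pos": joint angles; "qvel": joint speeds; "joint_torque": joint torques, N m; "ee_pos": TCP position; "orientation": TCP orientation; "contact_force": force on the tool from outside, world axes, zero at the start; "ft_torque": the same for the moment, N m; "grip_width": finger opening in mm; "gripper_force": force on a finger pad.
Only numpy, scipy, OpenCV 4.12 (cv2) and the standard library are available. Lean on these libraries where they do the work, as an engineer would, in place of code of your own. Each camera call takes 0.05 s, during which the arm holds its last target. There are 200 camera calls.

## Working session

There is one attempt and no reset: what is moved stays moved. The work goes in short steps, Python scripts to look and compute and a shell command to move; the robot and the scene stay as the last step left them, time stands still between calls to the robot, and variables do not carry over. Pictures are saved under pics/ and viewed, at most 14 in all, crops included, and the job is handed in when it is done.

```bash
ls; mkdir -p pics; cat > h.py <<'E'
import numpy as np, cv2
from cell import env
from scipy.spatial.transform import Rotation as Ro
def cap(n):
    c=env.capture(n); return c
def world(c):
    z=c["range_z"].astype(float); v,u=np.indices(z.shape)
    P=np.stack([(u-c["cx"])/c["fx"]*z,(v-c["cy"])/c["fy"]*z,z],-1)
    W=(P-np.array(c["t"]))@np.array(c["R"]); W[z==0]=np.nan
    return W
def save(c,n,box=None,s=1):
    f=cv2.cvtColor(c["frame"],cv2.COLOR_RGB2BGR)
    if box: f=f[box[1]:box[3],box[0]:box[2]]
    cv2.imwrite("pics/"+n,cv2.resize(f,None,fx=s,fy=s,interpolation=cv2.INTER_CUBIC))
def st():
    s=env.get_state(); print(s["clock"],np.round(s["ee_pos"],1),np.round(s["orientation"],2),np.round(s["contact_force"],1),s["grip_width"])
E
python3 - <<'E'
from h import *
st()
for n in("top","scene"):
    c=cap(n); save(c,n+"0.png",s=1.5); np.savez(n+"0.npz",W=world(c),**c)
    print(n,c["fx"],c["t"],c["R"])
E
```

```text
pics
0.0 [143.5 607.8 230.4] [-179.9     0.    166.72] [-0.4  0.3 -0.4] 85.31919863133882
top 426.80431690125624 [  14.03710641  609.47611959 1456.04440083] [[-0.01018229 -0.99984466 -0.01438635]
 [-0.99388829  0.01170105 -0.10976865]
 [ 0.10991993  0.01318073 -0.99385305]]
scene 425.0683729936473 [ 516.2660522  -171.04718978 1638.63462829] [[-0.87176409  0.48985855  0.00812233]
 [ 0.32091145  0.58347185 -0.74604051]
 [-0.37019347 -0.64776478 -0.66585102]]
```

View pics/top0.png

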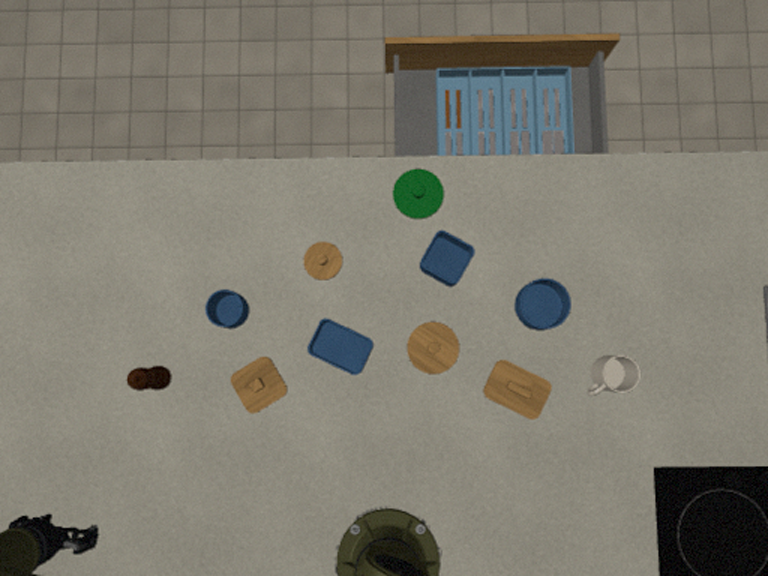

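View pics/scene0.png

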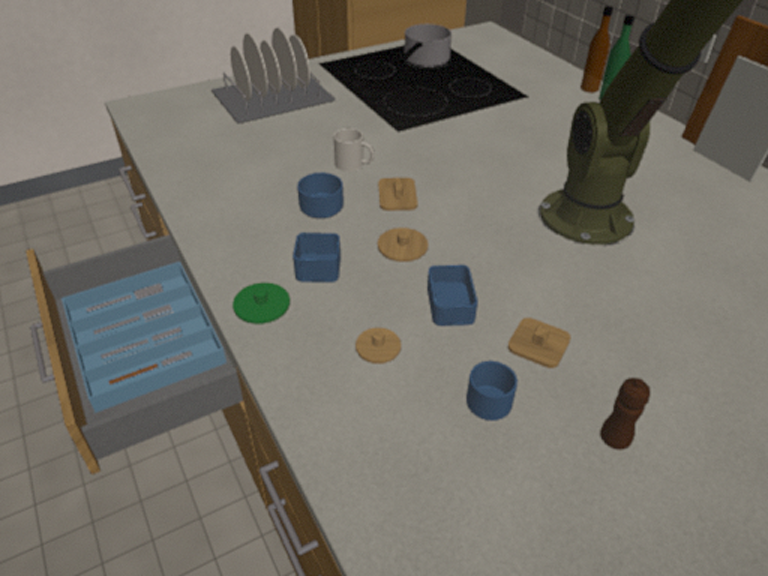

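The top view, in 1.5× pixels:
- Lids: small round (323,261), large round (433,347), square (259,385), oblong (518,389).
- Dishes: small round (228,309), oblong (341,346), square (447,258), large round (543,304).
- Others: mug (615,374), mill (150,378).
- Large-round lid candidates: the wooden disc at (433,347) and the green disc at (418,194). The wooden one fits the description. The green one is the look-alike and stays where it is.

Next I measure all of them.

```bash
python3 - <<'E'
from h import *
def fit(pts):
    (cx,cy),(w,h),a=cv2.minAreaRect(pts.astype(np.float32)); 
    if w<h: w,h,a=h,w,a+90
    return np.round([cx,cy,w,h,(a+90)%180-90],1)
d={n:np.load(n+"0.npz") for n in("top","scene")}
# name: top pixel (1.5x)
T=dict(l_sm=(323,261),l_lg=(433,347),l_sq=(259,385),l_ob=(518,389),d_sm=(228,309),d_ob=(341,346),d_sq=(447,258),d_lg=(543,304),green=(418,194),mug=(615,374),mill=(150,378))
Wt=d["top"]["W"]
for k,(u,v) in T.items():
    p=Wt[int(v/1.5),int(u/1.5)]
    o=[]
    for n in d:
        W=d[n]["W"]; near=np.hypot(W[...,0]-p[0],W[...,1]-p[1])<95
        z=W[...,2]
        H={'d_sm':75,'d_ob':55,'d_sq':65,'d_lg':70}.get(k,20)
        m=near&(abs(z-H)<7); lab,L=cv2.connectedComponents(m.astype(np.uint8))
        if lab<2: continue
        b=max(range(1,lab),key=lambda i:(L==i).sum()); m=L==b
        t=near&(z>35)&(z<60)
        o.append((n,fit(W[m][:,:2]),np.round(np.median(z[m]),1),np.round(np.nanmax(z[near]),0)))
        if k[0]=='l' and t.sum()>2:o.append(("knob",fit(W[t][:,:2])[:2],np.round(np.median(z[t]),0),t.sum()))
    print(k,np.round(p),*o)
c=d["top"]; f=cv2.cvtColor(c["frame"],cv2.COLOR_RGB2BGR)[110:290,125:380]
cv2.imwrite("pics/crop1.png",cv2.resize(f,None,fx=3,fy=3,interpolation=cv2.INTER_CUBIC))
E
```

```text
l_sm [684. 143.  48.] ('top', array([689.7, 145.1,  91.1,  88.2,  43.3]), np.float64(20.8), np.float64(53.0)) ('knob', array([689.3, 144.3]), np.float64(45.0), np.int64(36)) ('scene', array([690.9, 150.1,  93. ,  90.2,  65. ]), np.float64(18.9), np.float64(48.0)) ('knob', array([691.4, 149.4]), np.float64(44.0), np.int64(53))
l_lg [ 483. -107.   48.] ('top', array([ 481.1, -112.8,  119.1,  118.5,   89.3]), np.float64(20.5), np.float64(55.0)) ('knob', array([ 481.8, -111.2]), np.float64(46.0), np.int64(53)) ('scene', array([ 481.3, -107.9,  125.8,  119. ,   64. ]), np.float64(18.5), np.float64(48.0)) ('knob', array([ 483.8, -105.9]), np.float64(44.0), np.int64(47))
l_sq [403. 290.  47.] ('top', array([400.9, 294.9, 107. , 106.1, -59.7]), np.float64(20.6), np.float64(58.0)) ('knob', array([401.2, 294.6]), np.float64(46.0), np.int64(60)) ('scene', array([401.5, 298.1, 111.4, 107.6,  32.2]), np.float64(18.4), np.float64(48.0)) ('knob', array([402.5, 299.1]), np.float64(43.0), np.int64(74))
l_ob [ 387. -299.   47.] ('top', array([ 385.1, -303.6,  140.7,   97.3,   63. ]), np.float64(20.5),
[... 1011 characters left out ...]
116.9,  116.8,  -75.9]), np.float64(67.3), np.float64(73.0))
green [841. -79.  47.] ('top', array([ 8.486e+02, -8.220e+01,  1.187e+02,  1.185e+02, -6.000e-01]), np.float64(20.6), np.float64(53.0)) ('scene', array([849.7, -78.4, 122.5, 120.4,  65.1]), np.float64(19.0), np.float64(48.0))
mug [ 417. -535.    4.] ('top', array([ 429.8, -483.6,   49.9,    9.7,  -15.1]), np.float64(19.2), np.float64(99.0)) ('scene', array([ 420.6, -487.6,  101.4,   48.5,  -27.4]), np.float64(20.4), np.float64(96.0))
mill [420. 507. 128.] ('top', array([422.2, 517.2,  54.6,  28.8,  12.6]), np.float64(22.4), np.float64(159.0)) ('scene', array([429.4, 541.4,  54.2,  33.3, -57.6]), np.float64(21.0), np.float64(156.0))
```

View pics/crop1.png

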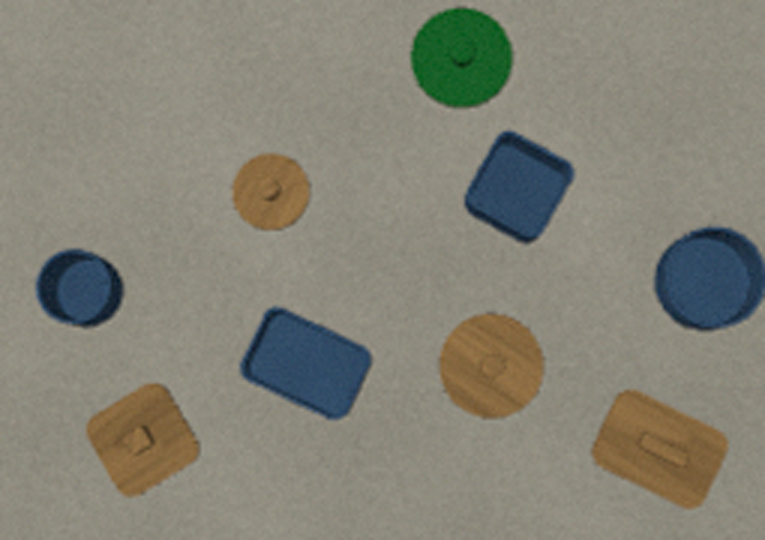

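All lids lie flat: tops at 20 mm, knobs at 46 mm, sizes as listed. The wooden large disc is confirmed as the 119–122 mm one. I'm setting out for the square lid.

```bash
cat >> h.py <<'E'
def goal(x,y,z,yaw):
    s=env.get_state(); R=Ro.from_euler("xyz",s["orientation"],degrees=True); p=np.array(s["ee_pos"])
    G=Ro.from_euler("xyz",[180,0,yaw],degrees=True)
    print("travel",np.round(R.inv().apply(np.array([x,y,z])-p),1),"turn",np.round((R.inv()*G).as_rotvec(degrees=True),1))
def meas(c,p,H,r=95,tol=6,yaw=True):
    W=world(c); z=W[...,2]; m=(np.hypot(W[...,0]-p[0],W[...,1]-p[1])<r)&(abs(z-H)<tol)
    n,L,S,_=cv2.connectedComponentsWithStats(m.astype(np.uint8)); b=1+np.argmax(S[1:,4]); m=L==b
    (cx,cy),(w,h),a=cv2.minAreaRect(W[m][:,:2].astype(np.float32))
    print("H",H,"c",round(cx,1),round(cy,1),"size",round(w,1),round(h,1),"a",round(a,1),"z",np.round(np.median(z[m]),1),m.sum())
E
python3 -c "
from h import *
goal(401.5,296.5,200,121)"
```

```text
travel [-322.6 -243.7   30.9] turn [-0.1  0.  45.7]
```

```bash
python3 -m crank '{"travel":[[-322.6,-243.7,30],[-322.6,-243.7,30],[-322.6,-243.7,30],[-322.6,-243.7,30],[-322.6,-243.7,30],[-322.6,-243.7,30],[-322.6,-243.7,30],[-322.6,-243.7,30],[-322.6,-243.7,30],[-322.6,-243.7,30]],"turn":[[0,0,45.7],[0,0,45.7],[0,0,45.7],[0,0,45.7],[0,0,45.7],[0,0,45.7],[0,0,45.7],[0,0,45.7],[0,0,45.7],[0,0,45.7]],"gripper":[70,70,70,70,70,70,70,70,70,70]}'
python3 -c "
from h import *
c=cap('wrist'); save(c,'w1.png',s=1.2); st()
meas(c,(401.5,296.5),20,r=90); meas(c,(401.5,296.5),46,r=40)
goal(401.5,296.5,23,121)"
```

```text
clock: 0.93
ee_pos: [403.4, 293.4, 201.0]
orientation: [-180.0, 0.1, 120.9]
contact_force: [0.9, -0.5, -0.1]
grip_width: 70.3
gripper_force: 0.0
0.9833 [407.1 288.3 200.7] [-179.97    0.29  120.49] [ 4.1 -5.5  0.1] 70.08139616421701
H 20 c 401.3 296.5 size 106.3 105.2 a 30.9 z 21.4 9454
H 46 c 401.1 296.7 size 24.9 25.6 a 30.8 z 47.1 741
travel [ 10.8  -0.6 177.6] turn [-0.   0.3 -0.5]
```

View pics/w1.png

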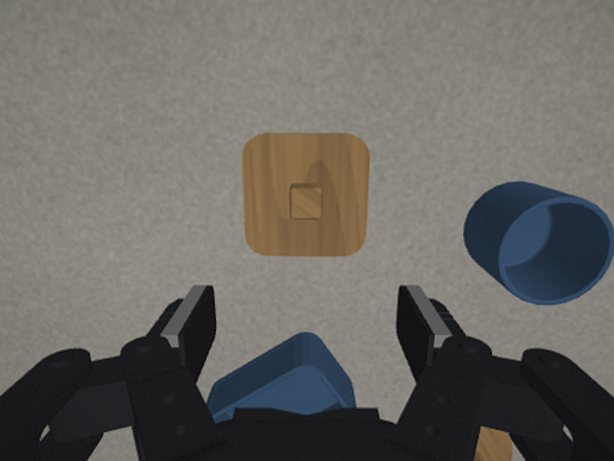

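The square lid's knob at (306,203) px and the small dish at (545,245) px are both in view. The lid measures (401.2, 296.6) with sides at 30.9°. The arm was still swinging at the reading, so I let it settle and re-read.

```bash
python3 -m crank '{"travel":[[0,0,80],[0,0,80],[0,0,80],[0,0,80],[0,0,80],[0,0,80]],"turn":[[0,0,0],[0,0,0],[0,0,0],[0,0,0],[0,0,0],[0,0,0]],"gripper":[60,60,60,60,60,60]}'
python3 -c "
from h import *
st(); goal(401.2,296.6,23,120.9)"
```

```text
clock: 1.48
ee_pos: [402.4, 298.1, 123.3]
orientation: [179.8, -0.0, 121.0]
contact_force: [-0.4, -0.2, 0.3]
grip_width: 60.2
gripper_force: 0.0
1.4833 [402.4 298.1 123.3] [ 1.7983e+02 -3.0000e-02  1.2105e+02] [-0.4 -0.2  0.3] 60.232632841961276
travel [ -0.7  -2.1 100.3] turn [ 0.2 -0.   0.1]
```

```bash
python3 -m crank '{"travel":[[-0.5,-1,40],[-0.5,-1.5,75],[-0.5,-1.5,90],[-0.5,-1.5,98],[-0.5,-1.5,98],[-0.5,-1.5,98],[-0.5,-1.5,98]],"turn":[[0,0,0],[0,0,0],[0,0,0],[0,0,0],[0,0,0],[0,0,0],[0,0,0]],"gripper":[60,60,60,60,60,60,60]}'
python3 -c "
from h import *
st(); goal(401.2,296.6,23,120.9)"
```

```text
clock: 2.07
ee_pos: [401.6, 296.6, 25.0]
orientation: [179.8, -0.0, 121.0]
contact_force: [0.2, 0.2, -1.1]
grip_width: 60.3
gripper_force: 0.0
2.0667 [401.6 296.6  25. ] [ 1.7983e+02 -2.0000e-02  1.2102e+02] [ 0.2  0.2 -1.1] 60.334853989564884
travel [ 0.2 -0.4  2. ] turn [ 0.2 -0.   0.1]
```

```bash
python3 -m crank '{"travel":[[0,0,1],[0,0,1],[0,0,1],[0,0,1],[0,0,1],[0,0,1],[0,0,1],[0,0,1]],"turn":[[0,0,0],[0,0,0],[0,0,0],[0,0,0],[0,0,0],[0,0,0],[0,0,0],[0,0,0]],"gripper":[18,18,18,18,18,18,18,18]}'
python3 -m crank '{"travel":[[0,0,-10],[0,0,-40],[0,0,-80],[0,0,-115],[0,0,-125],[0,0,-125],[0,0,-125]],"turn":[[0,0,0],[0,0,0],[0,0,0],[0,0,0],[0,0,0],[0,0,0],[0,0,0]],"gripper":[18,18,18,18,18,18,18]}'
python3 -c "
from h import *
st(); goal(688,-143.5,150,60)"
```

```text
clock: 2.73
ee_pos: [401.0, 296.1, 23.3]
orientation: [179.9, -0.0, 121.0]
contact_force: [-1.9, -0.2, 7.8]
grip_width: 24.6
gripper_force: 59.6
clock: 3.32
ee_pos: [400.5, 295.7, 147.9]
orientation: [179.9, -0.0, 121.0]
contact_force: [-0.2, 0.1, -1.9]
grip_width: 24.5
gripper_force: 59.4
3.3167 [400.5 295.7 147.9] [ 1.7993e+02 -1.0000e-02  1.2102e+02] [-0.2  0.1 -1.9] 24.505634125498595
travel [-524.6   20.    -2.2] turn [ 0.1 -0.1 61. ]
```

```bash
python3 -m crank '{"travel":[[-30,1,-10],[-70,3,-20],[-110,4,-20],[-150,6,-20],[-190,8,-20],[-230,10,-20],[-270,12,-20],[-310,14,-20],[-350,16,-20],[-380,17,-20]],"turn":[[0,0,6],[0,0,12],[0,0,18],[0,0,24],[0,0,30],[0,0,36],[0,0,42],[0,0,48],[0,0,54],[0,0,61]],"gripper":[18,18,18,18,18,18,18,18,18,18]}'
python3 -c "
from h import *
c=cap('wrist'); save(c,'w2.png',s=1.2); st()
meas(c,(688,-143.5),65,r=80,tol=8)
goal(688,-143.5,150,60)"
```

```text
clock: 4.15
ee_pos: [611.2, -24.9, 165.1]
orientation: [-179.9, 0.2, 59.6]
contact_force: [0.3, 0.8, -0.8]
grip_width: 24.7
gripper_force: 59.2
4.2 [613.5 -30.9 165.2] [179.83   0.32  58.76] [ 3.8 -5.7  0.5] 24.600857746764667
H 65 c 716.8 -141.5 size 69.4 125.7 a 4.7 z 65.5 2353
travel [-57.5 122.1  15.9] turn [ 0.2  0.3 -1.2]
```

View pics/w2.png

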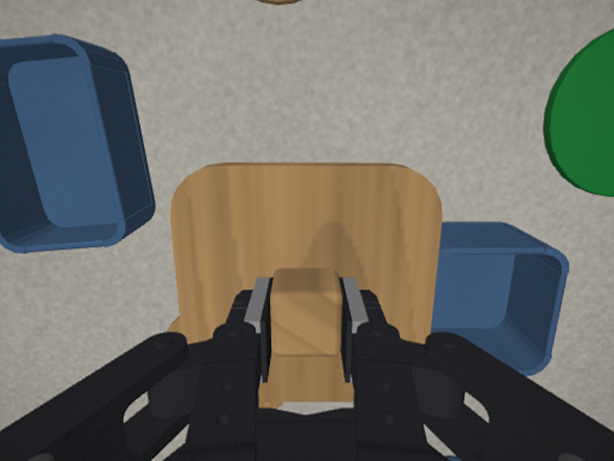

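The lid is held level and square to the pads. The square dish sits at right (500,300) px. Moving over it.

```bash
python3 -m crank '{"travel":[[0,0,0],[-30,60,0],[-57,122,0],[-57,122,10],[-57,122,20],[-57,122,20],[-57,122,20],[-57,122,20]],"turn":[[0,0,0],[0,0,0],[0,0,0],[0,0,0],[0,0,0],[0,0,0],[0,0,0],[0,0,0]],"gripper":[18,18,18,18,18,18,18,18]}'
python3 -c "
from h import *
st(); goal(687.8,-144,85,60)"
```

```text
clock: 4.87
ee_pos: [687.3, -129.2, 146.1]
orientation: [-179.8, -0.0, 60.1]
contact_force: [-0.8, 1.3, -1.5]
grip_width: 25.1
gripper_force: 59.7
4.8667 [ 687.3 -129.2  146.1] [-1.7982e+02 -2.0000e-02  6.0140e+01] [-0.8  1.3 -1.5] 25.055209736133154
travel [-12.6   8.   61.1] turn [-0.2 -0.   0.1]
```

```bash
python3 -m crank '{"travel":[[-12.6,8,0],[-12.6,8,15],[-12.6,8,30],[-12.6,8,40],[-12.6,8,40],[-12.6,8,40]],"turn":[[0,0,0],[0,0,0],[0,0,0],[0,0,0],[0,0,0],[0,0,0]],"gripper":[18,18,18,18,18,18]}'
python3 -c "
from h import *
c=cap('scene'); save(c,'s2.png',box=(180,130,300,240),s=5); c=cap('wrist');W=world(c); st(); goal(687.8,-144,80,60)"
```

```text
clock: 5.37
ee_pos: [688.5, -145.6, 107.3]
orientation: [-179.9, -0.0, 60.1]
contact_force: [0.2, -0.4, -0.3]
grip_width: 24.8
gripper_force: 59.8
5.4667 [ 689.3 -146.2  108.4] [ 1.7992e+02 -2.0000e-02  6.0060e+01] [-0.  -0.4 -2. ] 24.75607633263651
travel [ 1.1 -2.4 28.4] turn [ 0.1 -0.   0.1]
```

View pics/s2.png

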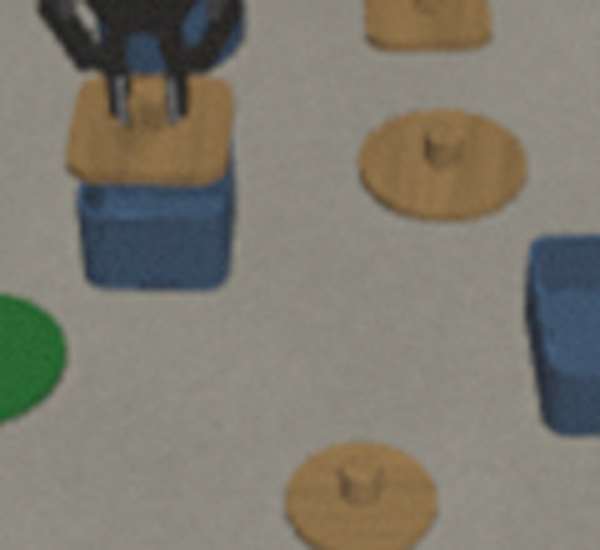

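The lid (150,135) hangs above the dish (155,235) with matching orientation. Lowering it.

```bash
python3 -m crank '{"travel":[[0.8,-2,6],[0.8,-2,12],[0.8,-2,18],[0.8,-2,22],[0.8,-2,25],[0.8,-2,27],[0.8,-2,28],[0.8,-2,28]],"turn":[[0,0,0],[0,0,0],[0,0,0],[0,0,0],[0,0,0],[0,0,0],[0,0,0],[0,0,0]],"gripper":[18,18,18,18,18,18,18,18]}'
```

```text
clock: 6.13
ee_pos: [687.3, -144.8, 79.0]
orientation: [-180.0, 0.0, 60.0]
contact_force: [0.1, -0.3, -0.5]
grip_width: 24.9
gripper_force: 59.8
```

```bash
python3 -m crank '{"travel":[[0,0,0.5],[0,0,1],[0,0,1.5],[0,0,1.5]],"turn":[[0,0,0],[0,0,0],[0,0,0],[0,0,0]],"gripper":[18,18,18,18]}'
```

```text
clock: 6.47
ee_pos: [687.6, -144.8, 78.4]
orientation: [180.0, -0.0, 60.0]
contact_force: [-1.2, 0.1, 2.1]
grip_width: 24.9
gripper_force: 60.2
```

```bash
python3 -m crank '{"travel":[[0,0,0.4],[0,0,0.4],[0,0,0.4],[0,0,0.4],[0,0,0.4],[0,0,0.4],[0,0,0.4],[0,0,0]],"turn":[[0,0,0],[0,0,0],[0,0,0],[0,0,0],[0,0,0],[0,0,0],[0,0,0],[0,0,0]],"gripper":[18,18,26,32,42,55,60,60]}'
python3 -m crank '{"travel":[[0,0,-15],[0,0,-50],[0,0,-90],[0,0,-120],[0,0,-120],[0,0,-120]],"turn":[[0,0,0],[0,0,0],[0,0,0],[0,0,0],[0,0,0],[0,0,0]],"gripper":[60,60,60,60,60,60]}'
python3 -c "
from h import *
c=cap('wrist'); st(); save(c,'w3.png',s=1.2)
meas(c,(688,-144),75,r=80); meas(c,(688,-144),101,r=40);meas(c,(481.5,-110),20,r=90)
W=world(c); p=W[(abs(W[...,2]-75)<5)&(np.hypot(W[...,0]-688,W[...,1]+144)<48)]
print(np.linalg.lstsq(np.c_[p[:,:2]-[688,-144],np.ones(len(p))],p[:,2],rcond=None)[0])
goal(481.5,-110,120,77)"
```

```text
clock: 7.13
ee_pos: [687.3, -144.6, 77.5]
orientation: [-180.0, 0.0, 60.0]
contact_force: [0.2, -0.2, 0.1]
grip_width: 60.0
gripper_force: 0.0
clock: 7.63
ee_pos: [688.4, -145.2, 200.2]
orientation: [179.8, -0.1, 60.0]
contact_force: [-0.7, -0.4, -0.9]
grip_width: 59.8
gripper_force: 0.0
7.6833 [ 687.5 -144.6  198.1] [ 1.7996e+02 -3.0000e-02  6.0020e+01] [-0.3  1.3 -1.3] 60.03864871983045
H 75 c 688.0 -144.3 size 105.9 106.3 a 60.0 z 76.4 13158
H 101 c 688.4 -144.3 size 26.0 25.4 a 59.9 z 102.2 1064
H 20 c 483.4 -109.5 size 121.2 120.9 a 25.2 z 21.3 8530
[-1.85249462e-05 -1.69617231e-04  7.64436112e+01]
travel [ -73.  -195.8   77.9] turn [  0.  -0. -17.]
```

View pics/w3.png

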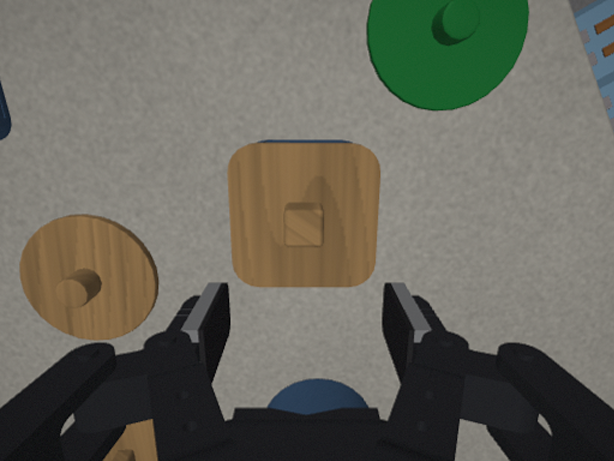

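The square lid is seated level: top at 76.4 mm (the same +1.4 bias seen at 20), tilt about zero. Next is the large round wooden lid, at (90,275) px here.

```bash
python3 -m crank '{"travel":[[-14,-39,0],[-28,-78,0],[-42,-117,0],[-56,-156,20],[-72,-190,30],[-73,-195,50],[-73,-196,50],[-73,-196,50],[-73,-196,50]],"turn":[[0,0,-6],[0,0,-12],[0,0,-17],[0,0,-17],[0,0,-17],[0,0,-17],[0,0,-17],[0,0,-17],[0,0,-17]],"gripper":[60,60,60,60,60,60,60,60,60]}'
python3 -c "
from h import *
c=cap('wrist'); st(); 
meas(c,(482,-110),20,r=90); meas(c,(482,-110),46,r=40)
goal(482.5,-110,24,77)"
```

```text
clock: 8.43
ee_pos: [482.7, -110.1, 147.9]
orientation: [180.0, 0.0, 77.0]
contact_force: [0.1, 0.4, -0.4]
grip_width: 59.4
gripper_force: 0.0
8.4833 [ 483.  -110.2  148.2] [1.7992e+02 2.0000e-02 7.7040e+01] [ 0.   0.6 -0.3] 59.84694571027279
H 20 c 482.5 -109.5 size 121.1 120.6 a 79.9 z 21.4 13785
H 46 c 482.7 -109.2 size 26.9 27.0 a 67.9 z 47.2 936
travel [ 1.000e-01 -8.000e-01  1.242e+02] turn [0.1 0.  0. ]
```

```bash
python3 -m crank '{"travel":[[0,-0.5,40],[0,-0.5,80],[0,-0.5,110],[0,-0.5,121],[0,-0.5,122],[0,-0.5,122],[0,-0.5,122]],"turn":[[0,0,0],[0,0,0],[0,0,0],[0,0,0],[0,0,0],[0,0,0],[0,0,0]],"gripper":[60,60,60,60,60,60,60]}'
python3 -m crank '{"travel":[[0,0,0],[0,0,0],[0,0,0],[0,0,0],[0,0,0],[0,0,0],[0,0,0]],"turn":[[0,0,0],[0,0,0],[0,0,0],[0,0,0],[0,0,0],[0,0,0],[0,0,0]],"gripper":[20,20,20,20,20,20,20]}'
python3 -m crank '{"travel":[[0,0,-10],[0,0,-40],[0,0,-80],[0,0,-120],[0,0,-145],[0,0,-145],[0,0,-145]],"turn":[[0,0,0],[0,0,0],[0,0,0],[0,0,0],[0,0,0],[0,0,0],[0,0,0]],"gripper":[20,20,20,20,20,20,20]}'
python3 -c "
from h import *
st(); goal(577.7,-360,150,58)"
```

```text
clock: 9.07
ee_pos: [482.2, -110.3, 26.6]
orientation: [179.9, 0.0, 77.0]
contact_force: [-0.5, 0.4, -0.1]
grip_width: 59.9
gripper_force: 0.0
clock: 9.65
ee_pos: [481.6, -110.0, 27.2]
orientation: [179.9, -0.0, 77.0]
contact_force: [-0.8, -0.2, 8.3]
grip_width: 25.6
gripper_force: 58.4
clock: 10.23
ee_pos: [481.4, -109.9, 172.9]
orientation: [179.8, -0.0, 77.0]
contact_force: [0.2, 1.0, -2.8]
grip_width: 25.8
gripper_force: 59.3
10.2333 [ 481.4 -109.9  172.9] [ 1.7977e+02 -4.0000e-02  7.7030e+01] [ 0.2  1.  -2.8] 25.830803628140238
travel [-222.1  149.9   23.3] turn [ 0.2 -0.1 19. ]
```

```bash
python3 -m crank '{"travel":[[-33,22,0],[-66,45,0],[-99,67,0],[-132,90,0],[-165,112,0],[-190,130,0],[-212,144,0],[-222,150,10],[-222,150,22],[-222,150,22]],"turn":[[0,0,4],[0,0,8],[0,0,12],[0,0,16],[0,0,19],[0,0,19],[0,0,19],[0,0,19],[0,0,19],[0,0,19]],"gripper":[20,20,20,20,20,20,20,20,20,20]}'
python3 -m crank '{"travel":[[0,0,10],[0,0,20],[0,0,20],[0,0,20]],"turn":[[0,0,0],[0,0,0],[0,0,0],[0,0,0]],"gripper":[20,20,20,20]}'
python3 -c "
from h import *
st();c=cap('scene'); save(c,'s3.png',box=(170,90,270,170),s=6); c=cap('wrist'); save(c,'w4.png',s=1); meas(c,(578,-360),72,r=75,tol=5); st(); goal(577.7,-360,97.5,58)"
```

```text
clock: 11.07
ee_pos: [574.8, -358.0, 144.0]
orientation: [-179.6, -0.0, 58.0]
contact_force: [-0.4, 0.7, -1.2]
grip_width: 25.8
gripper_force: 59.5
clock: 11.4
ee_pos: [576.8, -358.4, 128.1]
orientation: [-179.9, -0.0, 58.1]
contact_force: [-0.4, -0.3, -0.8]
grip_width: 25.8
gripper_force: 59.5
11.4 [ 576.8 -358.4  128.1] [-1.799e+02 -3.000e-02  5.809e+01] [-0.4 -0.3 -0.8] 25.81883393609362Traceback (most recent call last):
  File "<string>", line 3, in <module>
    st();c=cap('scene'); save(c,'s3.png',box=(170,90,270,170),s=6); c=cap('wrist'); save(c,'w4.png',s=1); meas(c,(578,-360),72,r=75,tol=5); st(); goal(577.7,-360,97.5,58)
                                                                                                          ~~~~^^^^^^^^^^^^^^^^^^^^^^^^^^^^
  File "h.py", line 23, in meas
    n,L,S,_=cv2.connectedComponentsWithStats(m.astype(np.uint8)); b=1+np.argmax(S[1:,4]); m=L==b
                                                                      ~~~~~~~~~^^^^^^^^^
    return _wrapfunc(a, 'argmax', axis=axis, out=out, **kwds)
    return bound(*args, **kwds)
ValueError: attempt to get argmax of an empty sequence
```

View pics/s3.png

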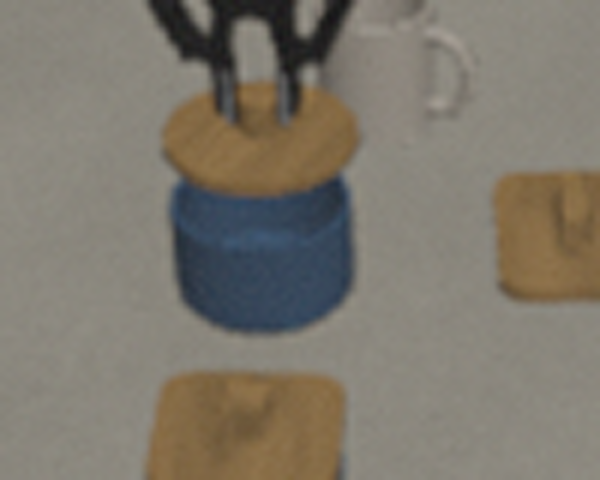

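The round lid (260,138) hangs over the dish (262,250). Its outline looks slightly tilted, so I'm checking the plane.

```bash
python3 -c "
from h import *
c=cap('wrist'); W=world(c); st(); s=env.get_state(); z=W[...,2]; q=s['ee_pos']
for h in (10,4,0,-4,-8): print(h,(abs(z-(q[2]+h))<2).sum())
m=(np.hypot(W[...,0]-q[0],W[...,1]-q[1])<66)&(z<q[2]+6)&(z>q[2]-20)
f=c['frame'].astype(int); m&=(f[...,0]-f[...,2]>25)
p=W[m]; A=np.c_[p[:,:2]-q[:2],np.ones(len(p))]; k=np.linalg.lstsq(A,p[:,2],rcond=None)[0]; print(len(p),k,np.std(p[:,2]-A@k))
(cx,cy),r=cv2.minEnclosingCircle(p[:,:2].astype(np.float32)); print(cx,cy,r)
R=Ro.from_euler('xyz',s['orientation'],degrees=True); print('slope along tool x,y',R.inv().apply([k[0],k[1],0])*57.3)
goal(577.7,-360,97.5,58)
"
```

```text
11.55 [ 577.4 -359.7  129.5] [179.94  -0.    58.05] [-0.3  0.6 -1.5] 25.69718174997201
10 398
4 204
0 151
-4 12277
-8 17133
29712 [-1.95893436e-03 -2.40785707e-04  1.23526658e+02] 1.1172432499409952
577.7459716796875 -359.37347412109375 61.23841094970703
slope along tool x,y [-0.07110859 -0.08793913 -0.00010333]
travel [-0.1  0.4 32. ] turn [ 0.1 -0.   0. ]
```

Level (0.1°) and centred on (577.7, −359.4). Its top is about 42 mm above the seated height, so I'm lowering it.

```bash
python3 -m crank '{"travel":[[0,0.2,10],[0,0.2,20],[0,0.2,28],[0,0.2,34],[0,0.2,38],[0,0.2,39.5],[0,0.2,40],[0,0.2,40]],"turn":[[0,0,0],[0,0,0],[0,0,0],[0,0,0],[0,0,0],[0,0,0],[0,0,0],[0,0,0]],"gripper":[20,20,20,20,20,20,20,20]}'
python3 -m crank '{"travel":[[0,0,0.5],[0,0,1],[0,0,1.5],[0,0,1.5]],"turn":[[0,0,0],[0,0,0],[0,0,0],[0,0,0]],"gripper":[20,20,20,20]}'
```

```text
clock: 12.22
ee_pos: [577.2, -360.1, 88.8]
orientation: [180.0, 0.0, 58.0]
contact_force: [-0.9, -0.4, -2.6]
grip_width: 25.7
gripper_force: 59.4
clock: 12.55
ee_pos: [577.3, -360.0, 87.5]
orientation: [180.0, -0.0, 58.0]
contact_force: [0.0, 0.3, -1.0]
grip_width: 26.0
gripper_force: 59.4
```

```bash
python3 -m crank '{"travel":[[0,0,0.3],[0,0,0.6],[0,0,0.9],[0,0,0.9]],"turn":[[0,0,0],[0,0,0],[0,0,0],[0,0,0]],"gripper":[20,20,20,20]}'
```

```text
clock: 12.88
ee_pos: [577.2, -360.0, 87.3]
orientation: [180.0, -0.0, 58.0]
contact_force: [-2.0, 2.0, 5.1]
grip_width: 25.9
gripper_force: 60.0
```

Contact. I release, back off and check, then take the oblong lid next.

```bash
python3 -m crank '{"travel":[[0,0,0],[0,0,0],[0,0,0],[0,0,0],[0,0,0],[0,0,0],[0,0,0]],"turn":[[0,0,0],[0,0,0],[0,0,0],[0,0,0],[0,0,0],[0,0,0],[0,0,0]],"gripper":[26,32,42,55,60,60,60]}'
python3 -m crank '{"travel":[[0,0,-15],[0,0,-50],[0,0,-90],[0,0,-120],[0,0,-120],[0,0,-120]],"turn":[[0,0,0],[0,0,0],[0,0,0],[0,0,0],[0,0,0],[0,0,0]],"gripper":[60,60,60,60,60,60]}'
python3 - <<'E'
from h import *
open('h.py','a').write('''
def plane(c,p,H,r):
    W=world(c); q=W[(abs(W[...,2]-H-1.4)<8)&(np.hypot(W[...,0]-p[0],W[...,1]-p[1])<r)]
    k=np.linalg.lstsq(np.c_[q[:,:2]-p,np.ones(len(q))],q[:,2],rcond=None)[0]; print("plane deg",np.round(k[:2]*57.3,2),"z",round(k[2]-1.4,1),len(q))
''')
E
python3 -c "
from h import *
c=cap('wrist'); st(); meas(c,(578,-360),80,r=80); meas(c,(578,-360),106,r=40); plane(c,(578,-360),80,50)
meas(c,(384,-300),20,r=90)
goal(384,-301,150,62)"
```

```text
clock: 13.47
ee_pos: [577.1, -360.0, 86.3]
orientation: [-180.0, 0.0, 58.0]
contact_force: [-0.4, 0.5, -0.4]
grip_width: 60.2
gripper_force: 0.0
clock: 13.97
ee_pos: [577.9, -360.8, 208.7]
orientation: [179.7, -0.0, 58.0]
contact_force: [0.4, 0.2, -1.4]
grip_width: 60.0
gripper_force: 0.0
14.0167 [ 577.2 -360.   206.7] [ 1.7995e+02 -1.0000e-02  5.8020e+01] [-0.1 -0.1 -0.2] 60.04594416637249
H 80 c 577.8 -359.3 size 120.7 120.7 a 5.4 z 81.4 13735
H 106 c 577.9 -359.0 size 26.8 26.4 a 58.8 z 107.2 927
plane deg [0.03 0.02] z 80.0 9083
H 20 c 385.0 -302.1 size 140.6 99.8 a 63.4 z 21.4 9509
travel [ -52.3 -195.2   56.5] turn [ 0. -0. -4.]
```

```bash
python3 -m crank '{"travel":[[-10,-39,0],[-20,-78,0],[-30,-117,10],[-41,-156,25],[-50,-185,40],[-52,-194,56],[-52,-195,56],[-52,-195,56],[-52,-195,56]],"turn":[[0,0,-5],[0,0,-5],[0,0,-5],[0,0,-5],[0,0,-5],[0,0,-5],[0,0,-5],[0,0,-5],[0,0,-5]],"gripper":[60,60,60,60,60,60,60,60,60]}'
python3 -c "
from h import *
c=cap('wrist'); st(); 
meas(c,(384.5,-301.5),20,r=90); meas(c,(384.5,-301.5),46,r=50)
goal(384.5,-301.5,27,63)"
```

```text
clock: 14.77
ee_pos: [385.6, -301.2, 150.5]
orientation: [180.0, 0.0, 63.1]
contact_force: [-0.9, 0.2, 0.1]
grip_width: 60.0
gripper_force: 0.0
14.8167 [ 385.9 -301.4  150.7] [1.7993e+02 2.0000e-02 6.3080e+01] [-0.4 -0.   0.4] 60.38287173663736
H 20 c 385.1 -302.3 size 140.1 98.3 a 63.1 z 21.4 15451
H 46 c 385.3 -301.6 size 55.3 17.6 a 63.6 z 47.2 1490
travel [ -0.7  -1.3 123.7] turn [0.1 0.  0.1]
```

```bash
python3 -m crank '{"travel":[[-0.7,-0.7,40],[-0.7,-0.7,80],[-0.7,-0.7,110],[-0.7,-0.7,122],[-0.7,-0.7,123],[-0.7,-0.7,123],[-0.7,-0.7,123]],"turn":[[0,0,0],[0,0,0],[0,0,0],[0,0,0],[0,0,0],[0,0,0],[0,0,0]],"gripper":[50,50,50,50,50,50,50]}'
python3 -m crank '{"travel":[[0,0,0],[0,0,0],[0,0,0],[0,0,0],[0,0,0],[0,0,0],[0,0,0]],"turn":[[0,0,0],[0,0,0],[0,0,0],[0,0,0],[0,0,0],[0,0,0],[0,0,0]],"gripper":[10,10,10,10,10,10,10]}'
python3 -m crank '{"travel":[[0,0,-10],[0,0,-40],[0,0,-80],[0,0,-120],[0,0,-135],[0,0,-135],[0,0,-135]],"turn":[[0,0,0],[0,0,0],[0,0,0],[0,0,0],[0,0,0],[0,0,0],[0,0,0]],"gripper":[10,10,10,10,10,10,10]}'
python3 -c "
from h import *
st(); goal(486.2,104,165,64.3)"
```

```text
clock: 15.4
ee_pos: [384.5, -301.9, 28.3]
orientation: [179.9, 0.0, 63.0]
contact_force: [0.0, -0.6, 0.3]
grip_width: 50.1
gripper_force: 0.0
clock: 15.98
ee_pos: [384.2, -301.7, 28.7]
orientation: [179.8, 0.0, 63.0]
contact_force: [-0.0, 0.7, 6.6]
grip_width: 16.5
gripper_force: 59.5
clock: 16.57
ee_pos: [383.7, -301.1, 163.4]
orientation: [179.8, -0.0, 63.0]
contact_force: [-0.4, 0.4, -1.6]
grip_width: 16.8
gripper_force: 59.1
16.5667 [ 383.7 -301.1  163.4] [ 1.7985e+02 -1.0000e-02  6.3040e+01] [-0.4  0.4 -1.6] 16.763775819352283
travel [407.5 -92.2  -1.8] turn [ 0.2 -0.  -1.3]
```

```bash
python3 -m crank '{"travel":[[30,-7,0],[65,-15,0],[100,-23,0],[135,-31,0],[170,-39,0],[205,-46,0],[240,-54,0],[260,-59,0],[265,-60,0],[265,-60,0]],"turn":[[0,0,0],[0,0,-1],[0,0,-1.3],[0,0,-1.3],[0,0,-1.3],[0,0,-1.3],[0,0,-1.3],[0,0,-1.3],[0,0,-1.3],[0,0,-1.3]],"gripper":[10,10,10,10,10,10,10,10,10,10]}'
python3 -c "
from h import *
c=cap('wrist'); st(); save(c,'w5.png',s=1.2); meas(c,(486,104),55,r=85)
meas(c,env.get_state()['ee_pos'][:2],env.get_state()['ee_pos'][2]-5.5,r=90,tol=4)
goal(486.2,104,110,64.3)"
```

```text
clock: 17.4
ee_pos: [449.4, -35.7, 161.0]
orientation: [-179.8, 0.1, 64.5]
contact_force: [0.2, -0.2, -2.7]
grip_width: 16.4
gripper_force: 59.0
17.45 [449.2 -37.5 161.2] [-1.7988e+02  8.0000e-02  6.4410e+01] [-0.8  0.2 -0.9] 16.6098523446046
H 55 c 470.9 70.6 size 60.2 92.5 a 64.2 z 56.1 2189
H 155.74137390084593 c 459.0 -16.1 size 95.4 98.6 a 64.7 z 153.7 28732
travel [143.7 -27.6  51.1] turn [-0.1  0.1  0.1]
```

View pics/w5.png

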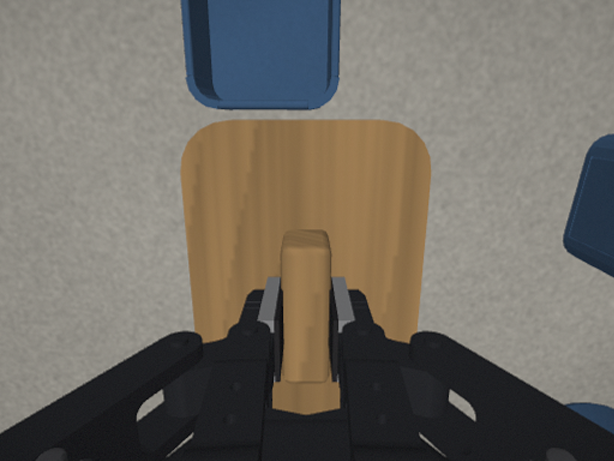

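The dish's near end (260,105) px gives its centre at (486.9, 103.8), angle 64.2°, agreeing with the earlier value. The lid is level and centred on the tool.

```bash
python3 -m crank '{"travel":[[35,-7,0],[70,-14,0],[105,-20,10],[135,-26,20],[144,-27.5,35],[144,-27.5,50],[144,-27.5,50],[144,-27.5,50]],"turn":[[0,0,0.1],[0,0,0.1],[0,0,0.1],[0,0,0.1],[0,0,0.1],[0,0,0.1],[0,0,0.1],[0,0,0.1]],"gripper":[10,10,10,10,10,10,10,10]}'
python3 -m crank '{"travel":[[0,0,0],[0,0,0]],"turn":[[0,0,0],[0,0,0]],"gripper":[10,10]}'
python3 -c "
from h import *
goal(486.8,104,73.7,64.2)"
```

```text
clock: 18.12
ee_pos: [486.9, 101.8, 111.6]
orientation: [-179.9, 0.2, 64.1]
contact_force: [0.3, -1.0, -1.4]
grip_width: 16.5
gripper_force: 58.9
clock: 18.28
ee_pos: [488.2, 102.6, 113.2]
orientation: [179.9, -0.0, 64.1]
contact_force: [-1.0, -0.1, -1.9]
grip_width: 16.9
gripper_force: 58.9
travel [ 0.6 -1.9 39.5] turn [ 0.1 -0.  -0.1]
```

```bash
python3 -m crank '{"travel":[[0.5,-1.6,10],[0.5,-1.6,20],[0.5,-1.6,28],[0.5,-1.6,33],[0.5,-1.6,36],[0.5,-1.6,37],[0.5,-1.6,37.5],[0.5,-1.6,37.5]],"turn":[[0,0,0],[0,0,0],[0,0,0],[0,0,0],[0,0,0],[0,0,0],[0,0,0],[0,0,0]],"gripper":[10,10,10,10,10,10,10,10]}'
python3 -m crank '{"travel":[[0,0,0.5],[0,0,1],[0,0,1],[0,0,1]],"turn":[[0,0,0],[0,0,0],[0,0,0],[0,0,0]],"gripper":[10,10,10,10]}'
```

```text
clock: 18.95
ee_pos: [486.6, 105.1, 75.1]
orientation: [180.0, -0.0, 64.2]
contact_force: [0.3, 0.4, -0.8]
grip_width: 16.8
gripper_force: 59.0
clock: 19.28
ee_pos: [486.5, 105.1, 74.0]
orientation: [180.0, -0.0, 64.2]
contact_force: [-1.4, 0.5, -2.6]
grip_width: 16.7
gripper_force: 59.0
```

```bash
python3 -m crank '{"travel":[[0,0,0.3],[0,0,0.6],[0,0,0.9],[0,0,0.9]],"turn":[[0,0,0],[0,0,0],[0,0,0],[0,0,0]],"gripper":[10,10,10,10]}'
```

```text
clock: 19.62
ee_pos: [486.5, 105.1, 73.7]
orientation: [180.0, -0.0, 64.2]
contact_force: [-2.2, 0.1, 7.8]
grip_width: 16.5
gripper_force: 60.3
```

```bash
python3 -m crank '{"travel":[[0,0,0],[0,0,0],[0,0,0],[0,0,0],[0,0,0],[0,0,0],[0,0,0]],"turn":[[0,0,0],[0,0,0],[0,0,0],[0,0,0],[0,0,0],[0,0,0],[0,0,0]],"gripper":[18,24,34,45,55,60,60]}'
python3 -m crank '{"travel":[[0,0,-15],[0,0,-50],[0,0,-90],[0,0,-120],[0,0,-120],[0,0,-120]],"turn":[[0,0,0],[0,0,0],[0,0,0],[0,0,0],[0,0,0],[0,0,0]],"gripper":[60,60,60,60,60,60]}'
python3 -c "
from h import *
c=cap('wrist'); st(); meas(c,(486.5,104.5),65,r=90); plane(c,(486.5,104.5),65,42)
meas(c,(690,147.5),20,r=70)
goal(690,147.5,150,102)"
```

```text
clock: 20.2
ee_pos: [486.4, 105.1, 72.9]
orientation: [-180.0, 0.0, 64.2]
contact_force: [0.4, -0.2, -0.1]
grip_width: 60.1
gripper_force: 0.0
clock: 20.7
ee_pos: [487.4, 105.3, 194.7]
orientation: [179.8, -0.2, 64.2]
contact_force: [-0.8, 0.4, -1.9]
grip_width: 59.8
gripper_force: 0.0
20.75 [486.4 105.3 193.2] [ 1.7997e+02 -5.0000e-02  6.4240e+01] [-0.5  0.2 -0.8] 60.04223522135605
H 65 c 486.7 105.0 size 139.7 98.3 a 64.2 z 66.4 15522
plane deg [0.04 0.07] z 65.0 5482
H 20 c 686.4 139.2 size 72.6 92.6 a 63.3 z 21.4 6560
travel [126.5 165.   43.4] turn [  0.   -0.  -37.8]
```

The oblong lid is seated: 65.0 mm and level. Last is the small round lid.

```bash
python3 -m crank '{"travel":[[20,27,0],[40,54,0],[62,82,0],[85,110,0],[105,138,20],[120,158,35],[126,165,43],[126,165,43],[126,165,43],[126,165,43]],"turn":[[0,0,-6],[0,0,-12],[0,0,-18],[0,0,-24],[0,0,-30],[0,0,-36],[0,0,-38],[0,0,-38],[0,0,-38],[0,0,-38]],"gripper":[60,60,60,60,60,60,60,60,60,60]}'
python3 -c "
from h import *
c=cap('wrist'); st(); 
meas(c,(690,147.5),20,r=70); meas(c,(690,147.5),46,r=40)
goal(690,147.5,27,102)"
```

```text
clock: 21.58
ee_pos: [688.8, 146.5, 149.3]
orientation: [-179.9, 0.0, 102.1]
contact_force: [-0.6, 0.4, 0.7]
grip_width: 60.3
gripper_force: 0.0
21.6333 [689.1 146.6 150.2] [-179.97    0.    102.14] [ 0.6 -0.1 -0. ] 60.3480527055083
H 20 c 690.8 147.5 size 91.0 90.8 a 56.6 z 21.4 7583
H 46 c 690.7 147.8 size 22.5 23.0 a 13.0 z 47.1 679
travel [  0.7   1.2 123.2] turn [-0.   0.   0.1]
```

```bash
python3 -m crank '{"travel":[[0.5,1.5,40],[0.5,1.5,80],[0.5,1.5,110],[0.5,1.5,121.5],[0.5,1.5,122.5],[0.5,1.5,122.5],[0.5,1.5,122.5]],"turn":[[0,0,0],[0,0,0],[0,0,0],[0,0,0],[0,0,0],[0,0,0],[0,0,0]],"gripper":[60,60,60,60,60,60,60]}'
python3 -m crank '{"travel":[[0,0,0],[0,0,0],[0,0,0],[0,0,0],[0,0,0],[0,0,0],[0,0,0]],"turn":[[0,0,0],[0,0,0],[0,0,0],[0,0,0],[0,0,0],[0,0,0],[0,0,0]],"gripper":[15,15,15,15,15,15,15]}'
python3 -m crank '{"travel":[[0,0,-10],[0,0,-40],[0,0,-80],[0,0,-120],[0,0,-145],[0,0,-145],[0,0,-145]],"turn":[[0,0,0],[0,0,0],[0,0,0],[0,0,0],[0,0,0],[0,0,0],[0,0,0]],"gripper":[15,15,15,15,15,15,15]}'
python3 -c "
from h import *
st(); goal(575.5,364.8,172,115)"
```

```text
clock: 22.22
ee_pos: [692.7, 147.8, 30.3]
orientation: [179.8, 0.0, 102.2]
contact_force: [0.4, -0.7, 0.3]
grip_width: 60.1
gripper_force: 0.0
clock: 22.8
ee_pos: [691.9, 147.7, 29.3]
orientation: [179.9, -0.0, 102.2]
contact_force: [-2.3, -0.1, 7.3]
grip_width: 21.5
gripper_force: 58.4
clock: 23.38
ee_pos: [692.1, 147.7, 175.4]
orientation: [179.7, -0.0, 102.2]
contact_force: [-0.6, 0.3, -1.5]
grip_width: 21.5
gripper_force: 58.9
23.3833 [692.1 147.7 175.4] [179.75  -0.   102.21] [-0.6  0.3 -1.5] 21.502844389708212
travel [236.9 -68.1   3.1] turn [  0.3   0.  -12.8]
```

```bash
python3 -m crank '{"travel":[[30,-9,0],[60,-17,0],[90,-26,0],[112,-32,0],[118,-34,0],[118,-34,0]],"turn":[[0,0,-4],[0,0,-8],[0,0,-13],[0,0,-13],[0,0,-13],[0,0,-13]],"gripper":[15,15,15,15,15,15]}'
python3 -c "
from h import *
c=cap('wrist'); st(); q=np.array(env.get_state()['ee_pos']); save(c,'w6.png',s=1.2); meas(c,(575.5,364.8),75,r=60)
W=world(c); m=(np.hypot(W[...,0]-575.5,W[...,1]-364.8)<50)&(abs(W[...,2]-76)<5); p=W[m][:,:2]
(x,y),r=cv2.minEnclosingCircle(p.astype(np.float32)); print(x,y,r)
meas(c,q[:2],q[2]-8,r=60,tol=4); plane(c,q[:2],q[2]-8,44)
goal(575.5,364.8,125,115)"
```

```text
clock: 23.88
ee_pos: [630.7, 258.6, 171.1]
orientation: [-179.8, -0.1, 115.4]
contact_force: [0.6, 0.8, -1.5]
grip_width: 21.6
gripper_force: 58.9
23.9333 [632.1 256.  171.3] [-1.7987e+02  1.0000e-02  1.1529e+02] [ 0.7 -0.1 -1.4] 21.612249134570344
H 75 c 581.9 351.6 size 85.6 55.8 a 24.8 z 76.1 1849
575.6801147460938 365.0660705566406 42.848838806152344
H 163.31433031699802 c 626.0 269.2 size 91.2 67.9 a 25.7 z 163.2 13364
plane deg [-0.28  0.01] z 161.9 12998
travel [122.6  -4.6  46.3] turn [-0.1  0.   0.3]
```

View pics/w6.png

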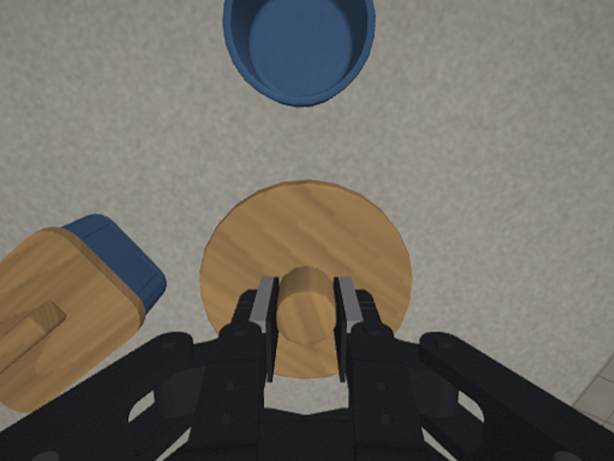

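The small dish (300,35) px has its centre at (575.7, 365.1) and radius 42.8. The lid is level. Moving over it.

```bash
python3 -m crank '{"travel":[[35,-1,0],[70,-3,0],[100,-4,10],[118,-4.5,25],[122.5,-4.5,40],[122.5,-4.5,46],[122.5,-4.5,46],[122.5,-4.5,46],[122.5,-4.5,46]],"turn":[[0,0,0],[0,0,0],[0,0,0],[0,0,0],[0,0,0],[0,0,0],[0,0,0],[0,0,0],[0,0,0]],"gripper":[15,15,15,15,15,15,15,15,15]}'
python3 -c "
from h import *
c=cap('wrist'); st(); q=np.array(env.get_state()['ee_pos']); W=world(c)
p=W[(np.hypot(W[...,0]-q[0],W[...,1]-q[1])<56)&(abs(W[...,2]-q[2]+8)<5)][:,:2]
print(cv2.minEnclosingCircle(p.astype(np.float32)))
goal(575.8,365,94,115)"
```

```text
clock: 24.68
ee_pos: [578.5, 362.6, 127.3]
orientation: [179.9, 0.1, 115.0]
contact_force: [-0.1, -0.3, -0.3]
grip_width: 21.4
gripper_force: 58.9
24.7333 [578.4 363.1 127.5] [1.7991e+02 4.0000e-02 1.1507e+02] [0.2 0.2 0.1] 21.61648358541424
((578.98681640625, 362.4101867675781), 46.05690002441406)
travel [ 2.9 -1.5 33.5] turn [0.1 0.  0.1]
```

```bash
python3 -m crank '{"travel":[[3.5,-1.8,5],[3.5,-1.8,12],[3.5,-1.8,20],[3.5,-1.8,26],[3.5,-1.8,30],[3.5,-1.8,31.5],[3.5,-1.8,31.5],[3.5,-1.8,31.5]],"turn":[[0,0,0],[0,0,0],[0,0,0],[0,0,0],[0,0,0],[0,0,0],[0,0,0],[0,0,0]],"gripper":[15,15,15,15,15,15,15,15]}'
python3 -m crank '{"travel":[[0,0,0.5],[0,0,1],[0,0,1],[0,0,1]],"turn":[[0,0,0],[0,0,0],[0,0,0],[0,0,0]],"gripper":[15,15,15,15]}'
```

```text
clock: 25.4
ee_pos: [573.7, 367.0, 94.8]
orientation: [-180.0, 0.0, 115.2]
contact_force: [0.9, -0.4, -0.2]
grip_width: 22.0
gripper_force: 58.8
clock: 25.73
ee_pos: [573.8, 367.1, 94.3]
orientation: [180.0, -0.0, 115.2]
contact_force: [-0.4, -0.1, 2.6]
grip_width: 21.6
gripper_force: 59.3
```

```bash
python3 -m crank '{"travel":[[0,0,-4],[-1.5,0.5,-5],[-2.5,0.8,-4],[-2.5,0.8,-2],[-2.5,0.8,-0.5],[-2.5,0.8,-0.2],[-2.5,0.8,0],[-2.5,0.8,0.2],[-2.5,0.8,0.2],[-2.5,0.8,0.2]],"turn":[[0,0,0],[0,0,0],[0,0,0],[0,0,0],[0,0,0],[0,0,0],[0,0,0],[0,0,0],[0,0,0],[0,0,0]],"gripper":[15,15,15,15,15,15,15,15,15,15]}'
```

```text
clock: 26.57
ee_pos: [575.5, 364.9, 94.3]
orientation: [180.0, 0.0, 115.2]
contact_force: [-1.4, -0.8, 5.2]
grip_width: 21.7
gripper_force: 59.4
```

```bash
python3 -m crank '{"travel":[[0,0,0],[0,0,0],[0,0,0],[0,0,0],[0,0,0],[0,0,0],[0,0,0]],"turn":[[0,0,0],[0,0,0],[0,0,0],[0,0,0],[0,0,0],[0,0,0],[0,0,0]],"gripper":[22,28,38,50,60,60,60]}'
python3 -m crank '{"travel":[[0,0,-15],[0,0,-50],[0,0,-90],[0,0,-120],[0,0,-120],[0,0,-120],[0,0,-120],[0,0,-120]],"turn":[[0,0,0],[0,0,0],[0,0,0],[0,0,0],[0,0,0],[0,0,0],[0,0,0],[0,0,0]],"gripper":[60,60,60,60,60,60,60,60]}'
python3 -c "
from h import *
c=cap('wrist'); st(); meas(c,(575.5,365),85,r=70); plane(c,(575.5,365),85,36)
c=cap('scene'); save(c,'s9.png',s=1.5)"
```

```text
clock: 27.15
ee_pos: [575.3, 365.1, 93.6]
orientation: [-180.0, 0.0, 115.2]
contact_force: [-0.4, -0.7, 0.5]
grip_width: 60.3
gripper_force: 0.0
clock: 27.82
ee_pos: [574.6, 364.7, 212.1]
orientation: [-179.8, 0.0, 115.2]
contact_force: [-0.8, -0.1, 0.4]
grip_width: 59.8
gripper_force: 0.0
27.8667 [574.6 364.7 212. ] [-1.7983e+02  2.0000e-02  1.1522e+02] [ 0.6 -0.8  0.4] 59.73956493279016
H 85 c 575.6 365.1 size 90.6 90.9 a 30.0 z 86.4 7680
plane deg [-0.04  0.04] z 85.1 4511
```

View pics/s9.png

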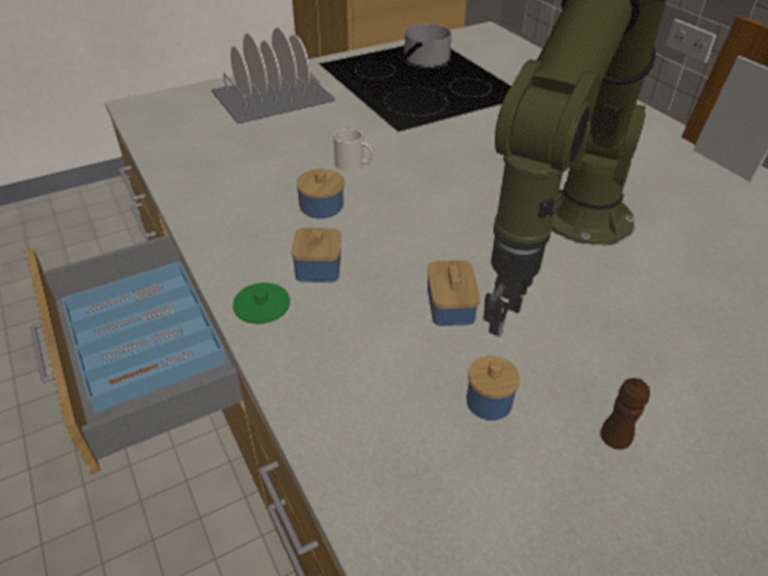

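All four lids are on, at (321,183), (317,243), (453,283) and (493,377) px. The mug, mill and green disc have not moved, and the gripper is clear. Handing in.

```bash
python3 -c "
from cell import env
print(env.close_job())"
```

```text
the job is handed in; nothing more can be done
None
```

All four lids are on their matching dishes, each measured level and at its seated height; the mug, mill and green look-alike were left alone, and the job was handed in at about 28 s of the 104 s allowed (the hand-in returned no verdict).

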